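# Clamp a specimen bar with a cam lever and reset the peak pointer

## Task

Get the copper specimen bar ready for its test: push it along the bed of the clamping jig until it is fully home against the end stop, then swing the red-ball cam lever over its centre, towards the bar's open end, until it snaps fully shut and the foot clamps the bar. After that, turn the black knob of the peak dial gauge back until its red pointer rests on the zero stop, and let go of everything. Leave the glassware, the dish and the white bottle where they stand.

Things in the scene. Friction and masses are not known exactly. Their poses are not given: they have to be found in the camera images.
- jig: Fixed clamping jig: aluminium bed 145 (x) x 76 (y) x 30 mm high. Origin: under the bed, midway across; x runs along the bar from its open end (-x, facing the robot but for some yaw) to the end stop, z up. Bed top z = 30 mm, bed front edge x = -75. Two blue cheeks stand at y = +-25.5 to +-34.5, x = 0 to 40, up to z = 102.
- jig_stop (a point): Centre of the face of the dark steel end stop, at x = 45, y = 0, z = 36 mm in the jig's frame (stop's top at z = 52; a bracket on it, x = 57 to 73, carries the lever's spring strut up to z = 93). Blue rails, 7 mm high, from x = -70 to +40, guide the bar sideways.
- lever_pivot (a point): Centre of the lever's pivot between the cheeks, at x = 20, y = 0, z = 85 mm in the jig's frame; the pivot axis runs along the jig's y
- specimen_center (a point): Centre of the loose copper bar, 120 x 30 x 12 mm, about 130 g, flat on the bed between the rails (1 mm play a side), length along its x, which starts like the jig's x. It starts 20 to 40 mm short of home, overhanging the bed's front edge as much. Home: far end against the stop, near end flush with the bed's front edge, centre at x = -15, z = 36 in the jig's frame. Slides easily (under 2 N).
- specimen: The same bar; origin at the centre of its underside, x along its length.
- foot: Clamping foot under the cam, a rubber pad 26 x 24 mm at x = 20 in the jig's frame, origin at the centre of its underside. With the lever open it hangs 7 mm above the bar; the lever lowers it, and it presses on the bar when the lever is shut.
- lever (a joint): Cam lever angle, rad. 0 = open, leaning 35 deg back from vertical to the jig's +x. It grows as the lever swings over the top to the jig's -x and down; 2.1 = shut, the ball out over the bar at about pivot height. Spring-held at both ends, over centre at about 1.2: until there it resists (at most 5 N at the ball), from there it snaps shut by itself unless held.
- lever_ball (a point): Centre of the red ball (26 mm) at the end of the lever's 10 mm steel rod, 110 mm from the pivot. At lever angle q it is at x = 20 + 110 sin(0.611 - q), y = 0, z = 85 + 110 cos(0.611 - q) mm in the jig's frame. Pinched across the jig's y, it turns between the fingers as the lever swings.
- gauge: Fixed dial gauge, grey housing 125 x 125 x 45 mm lying on the table with a white dial on top (dial face at z = 50). Origin: centre of its underside. The green zero mark lies on the dial's +x side, with a steel stop pin just counter-clockwise of it, standing 58 mm above the table, 42 mm from the axis.
- knob (a joint): Angle of the gauge's reset knob and its pointer, rad. 0 = pointer on the zero stop (along the gauge's +x); grows clockwise seen from above, so back to zero is counter-clockwise. Friction (0.03 N m) keeps it where it is left; a hard stop ends its travel at 0. It starts at 0.6 to 1.3.
- knob_grip (a point): On the knob's vertical axis, at the height to grip, 81 mm above the table. The knob has an upright black bar grip 44 mm long (along this point's x, which is the direction of the red pointer), 14 mm thick (y) and 36 mm tall, reaching from 57 to 93 mm above the table.
- beaker: Bystander: small glass beaker, 60 mm wide, 70 mm high; origin at its underside.
- dish: Bystander: low white sample dish, 70 mm wide, 14 mm high; origin at its underside.
- tall_beaker: Bystander: glass beaker, 76 mm wide, 100 mm high; origin at its underside.
- wash_bottle: Bystander: white bottle with orange cap, 66 mm wide, 150 mm high; origin at its underside.
Mind the look-alikes: they are no part of the job. What is shaped like the specimen but turquoise is not meant. Leave any turquoise look-alike of the gauge alone.

How it is judged (in metres and radians):
On the way, in this order (a step that is already met when the one before it is completed fails the run):
1. the bar is pushed home against the end stop (x of specimen_center in the frame of jig above -0.018 m and angle between the x axis of specimen_center and the x axis of jig, either way round below 0.06 rad and z of specimen_center in the frame of jig below 0.039 m), for 0.2 s.
2. the lever has snapped shut and the foot clamps the bar, still home (all of step 1 and value of joint lever above 2.02 rad and contact force between foot and specimen above 2 N), for 0.2 s.
3. the pointer is back on its zero stop (value of joint knob below 0.06 rad), for 0.2 s.
At the end, for the whole second after the job is handed in: The bar is home (within 3 mm of the end stop, flat and straight between the rails), the lever is shut (above 2.02 rad) with the foot pressing on the bar by more than 2 N, and the knob is on its zero stop (below 0.06 rad) (all of step 2 and value of joint knob below 0.06 rad); the robot touches nothing.
It fails at once if the small glass beaker is shifted by more than 30 mm or tipped (distance of beaker from where it was at the start of the episode above 0.03 m or angle between beaker's own z axis and vertical above 0.4 rad).
It fails at once if the white sample dish is shifted by more than 30 mm or tipped (distance of dish from where it was at the start of the episode above 0.03 m or angle between dish's own z axis and vertical above 0.4 rad).
It fails at once if the tall glass beaker is shifted by more than 30 mm or tipped (distance of tall_beaker from where it was at the start of the episode above 0.03 m or angle between tall_beaker's own z axis and vertical above 0.4 rad).
It fails at once if the white bottle with orange cap is shifted by more than 30 mm or tipped (distance of wash_bottle from where it was at the start of the episode above 0.03 m or angle between wash_bottle's own z axis and vertical above 0.4 rad).
It also fails if it takes over 69 s, if anything falls off the work surface, if the arm or the gripper's body presses on something with over 40 N, if the wrist force passes 120 N, or if a joint passes its speed limit or range.

## Robot

A 6-joint arm with a two-finger parallel gripper is mounted at the origin on the work surface. World frame = base frame: x ahead of the robot, y to its left, z up, the work surface at z = 0. Lengths are in m, angles in degrees, forces in N, time in s.
With the tool pointing down it reaches from about 0.4 to 0.825 m from the base axis. Payload 7 kg.
Tool frame: the origin (TCP) lies on the centre line of the jaws, within the pads' length; the fingertips stand 22 mm ahead of it and the grasp point (between the pads) lies 3 mm ahead of it; z points along the fingers, y is the line along which they close (so a half turn about z gives the same grasp; the last joint's range is limited). The gripper opens to 88 mm and grips with 3 to 60 N. Pads are 19 mm wide; open, the fingers measure 130 mm over their backs; the gripper's body (78 mm by 193 mm) begins 47 mm behind the grasp point.
Start: joints at [-58.722, 20.546, 0.682, 0, -70.136, -16.507], TCP at [0.172, -0.653, 0.219] pointing down, gripper open.
Joint ranges: [-176.03, 176.03], [-82.01, 121.73], [-58.28, 71.71], [-173.87, 95.51], [-174.79, -0.11], [-173.66, 173.66]. Speed limits (degrees/s): [136.94, 136.94, 172.46, 180, 180, 180].

## Interface

Orientations are given as [roll, pitch, yaw] about the fixed x, y, z axes, in that order (R = Rz(yaw) Ry(pitch) Rx(roll)).
In Python, from plant import get_state, cams, r gives the robot as it stands.
- The arm moves only by the tool apply_moves, never from a script. Its argument "targets" is a list of rows, each an object with "dp": the shift along the world's x, y, z in m, a list of three; "yaw": the turn about the world's z in degrees. In form: [{"dp": [x, y, z], "yaw": yaw}, ...]. A call has 1 to 20 rows; each row is the pose to reach, as a shift and turn from the pose commanded when the call began; what a row does not reach only later rows make up. A row lasts 1/12 s, in which the tool goes at most 41.7 mm and 7.16 degrees, less where a joint would pass 70% of its speed; a pose out of reach is approached as far as the arm can. A call with a gripper value outside its range is refused whole. "grip" is the gripper command: -1 is fully open, 1 is shut, values between are in proportion, set as the call begins (left out, the last holds). The fingers move at their own pace and stop on an object; "squeeze" is the grip in N (left out, the last holds). Time passes only in rows, so rows that repeat a pose let the fingers close. It gives the time, the measured TCP pose, the force, the opening and the grip force at its end, in the units of the state.
- get_state(): the state, without advancing time (a new reading comes with each control period).
- cams.capture(name): name is "scene" or "top" or "wrist"; returns a dict with "image" (420x560x3 uint8, red, green, blue), "range_z" (420x560 float32, m along the optical axis (not along the pixel's ray), 0 where there is no reading), "fx", "fy", "cx", "cy" (pixels), "k1" (the pictures are not rectified: a ray, as slopes to the right and down, at radius r is drawn at 1 + k1 r^2 times it, then the intrinsics apply), "R" (3x3) and "t" (3): a world point X has camera coordinates R X + t; the wrist camera has in their place "T_tool_cam" (4x4, takes a point from camera to tool coordinates, whose origin is the TCP and whose axes are the flange's). Camera axes: x right, y down, z forward; pixel columns grow to the right and rows downward; lengths in m; the calibration is good to about 2 mm. A picture is of the moment at which its call begins: read the wrist's pose just before it.
- r.close_job(): hands the job in; it is judged then, once.
The state is a dict: "time_s": time; "joints": joint angles; "qd": joint speeds; "joint_torque": joint torques, N m; "tcp_pos": TCP position; "eef_rot": TCP orientation; "contact_force": force on the tool from outside, world axes, zero at the start; "moment": the same for the moment, N m; "gripper_width": finger opening in m; "gripper_force": force on a finger pad.
Only numpy, scipy, OpenCV 4.12 (cv2) and the standard library are available. Lean on these libraries where they do the work, as an engineer would, in place of code of your own. Each camera call takes 0.05 s, during which the arm holds its last target. There are 200 camera calls.

## Working session

There is one attempt and no reset: what is moved stays moved. The work goes in short steps, Python scripts to look and compute and a tool call to move; the robot and the scene stay as the last step left them, time stands still between calls to the robot, and variables do not carry over. Pictures are saved under pics/ and viewed, at most 10 in all, crops included, and the job is handed in when it is done.

Besides the shell and the picture viewer there is one more tool, called after "Emit:" by a JSON object that holds its "fn" and its "kwargs", one argument or row to a line. apply_moves: Moves the arm, as the interface text tells. Its arguments: {"type":"object","properties":{"targets":{"type":"array","items":{"type":"object","properties":{"dp":{"type":"array","items":{"type":"number"}},"yaw":{"type":"number"}}}},"grip":{"type":"number"},"squeeze":{"type":"number"}},"required":["targets"]}

```bash
mkdir -p pics; cat > h.py <<'E'
import numpy as np, cv2
from plant import get_state, cams, r
from scipy.spatial.transform import Rotation as Ro
def cap(n):
    s=get_state(); c=cams.capture(n)
    if 'R' not in c:
        T=np.eye(4); T[:3,:3]=Ro.from_euler('xyz',s['eef_rot'],degrees=True).as_matrix(); T[:3,3]=s['tcp_pos']
        W=T@np.array(c['T_tool_cam']); c['R']=W[:3,:3].T; c['t']=-c['R']@W[:3,3]
    c['R']=np.array(c['R']); c['t']=np.array(c['t']).ravel()
    K=np.array([[c['fx'],0,c['cx']],[0,c['fy'],c['cy']],[0,0,1.]]); c['K']=K; c['d']=np.array([c['k1'],0,0,0])
    return c
def rays(c,uv):
    p=cv2.undistortPoints(np.array(uv,float).reshape(-1,1,2),c['K'],c['d'])[:,0]
    d=np.c_[p,np.ones(len(p))]@c['R']; o=-c['R'].T@c['t']; return o,d
def onplane(c,uv,z):
    o,d=rays(c,uv); return o+d*((z-o[2])/d[:,2])[:,None]
def cloud(c):
    h,w=c['range_z'].shape; u,v=np.meshgrid(np.arange(w),np.arange(h))
    o,d=rays(c,np.c_[u.ravel(),v.ravel()]); return (o+d*c['range_z'].ravel()[:,None]).reshape(h,w,3)
def save(c,n): cv2.imwrite('pics/'+n,c['image'][:,:,::-1])
E
python3 - <<'E'
from h import *
print(get_state())
for n in('top','scene'):
    c=cap(n); save(c,n+'0.png'); print(n,-c['R'].T@c['t'],c['R'][2],c['fx'])
E
```

```text
{'time_s': 0.0, 'joints': array([-5.87226079e+01,  2.05923965e+01,  6.32592274e-01, -2.14663715e-02,
       -7.01368083e+01, -1.65074529e+01]), 'qd': array([-0.00724726,  0.03580572, -0.05537398,  0.07999418,  0.01619862,
        0.0224344 ]), 'joint_torque': array([-1.02944472e-03, -5.82719135e+01,  2.93062520e+01,  6.99750960e+00,
        7.18108247e-03, -1.74042757e-04]), 'tcp_pos': array([ 0.17193178, -0.65219548,  0.21839865]), 'eef_rot': array([ 1.79901635e+02, -8.10656002e-03, -1.65237365e+02]), 'contact_force': array([ 0.60129519,  0.17160381, -0.18718709]), 'moment': array([-0.03844131,  0.00198627, -0.00357153]), 'gripper_force': 0.0, 'gripper_width': 0.0877940882288789}
top [0.47510407 0.00427316 1.17080955] [ 0.08325539 -0.01021354 -0.9964759 ] 469.64345652033643
scene [ 1.18995242 -0.3991082   1.19061674] [-0.49946868  0.30204199 -0.81197393] 519.5922228307206
```

View pics/top0.png

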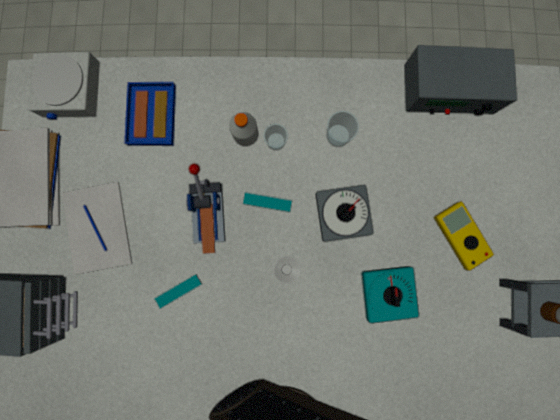

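View pics/scene0.png

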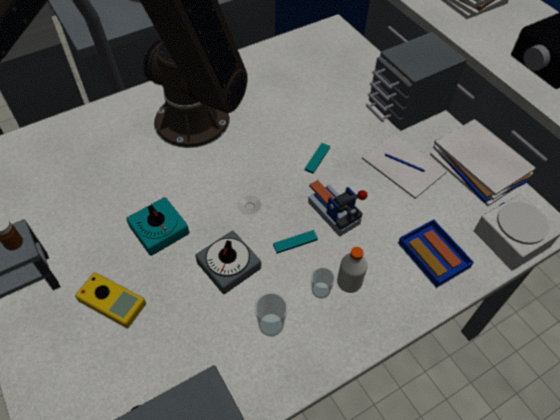

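The top view shows the jig with the copper bar at (207,230) and the red ball at (194,169). The grey gauge is at (345,212). Look-alikes are the turquoise gauge at (392,295), the turquoise bars at (267,202) and (178,291), and the bars in the blue tray at (150,115). The bar in the jig and the grey gauge with the white dial fit the description. Next I measure them and confirm with one crop.

```bash
python3 - <<'E'
from h import *
c=cap('top'); im=c['image']; P=cloud(c)
a=cv2.resize(im[155:265,170:245,::-1],None,fx=5,fy=5,interpolation=cv2.INTER_CUBIC)
b=cv2.resize(im[175:250,310:385,::-1],None,fx=5,fy=5,interpolation=cv2.INTER_CUBIC)
o=np.zeros((550,760,3),np.uint8); o[:550,:375]=a; o[:375,380:755]=b; cv2.imwrite('pics/crop1.png',o)
hsv=cv2.cvtColor(im,cv2.COLOR_RGB2HSV)
def m(lo,hi,box):
    x0,y0,x1,y1=box; k=np.zeros(im.shape[:2],np.uint8); k[y0:y1,x0:x1]=cv2.inRange(hsv,lo,hi)[y0:y1,x0:x1]; 
    n,l,s,ce=cv2.connectedComponentsWithStats(k); i=1+np.argmax(s[1:,4]); return (l==i).astype(np.uint8),ce[i]
def rect(mask,z,nm):
    v,u=np.nonzero(mask); X=onplane(c,np.c_[u,v],z)[:,:2].astype(np.float32)
    print(nm,len(u),'u',u.min(),u.max(),'v',v.min(),v.max(),'rect',cv2.minAreaRect(X),'zmed',np.median(P[v,u,2])); return X
cu,_=m((3,100,60),(18,255,255),(190,195,230,260)); rect(cu,.042,'bar')
rd,ce=m((170,120,50),(180,255,255),(180,155,210,185)); 
if not rd.sum()>20: rd,ce=m((0,120,50),(6,255,255),(180,155,210,185))
rect(rd,.175,'ball'); print(ce,onplane(c,[ce],.175))
# jig bed: points with height 25..35 in area; gauge: height 35..55
A=P[155:265,170:245].reshape(-1,3); k=(A[:,2]>.022)&(A[:,2]<.034); print('bed',cv2.minAreaRect(A[k][:,:2].astype(np.float32)),k.sum())
G=P[170:255,305:385].reshape(-1,3); k=(G[:,2]>.036)&(G[:,2]<.06); print('gauge',cv2.minAreaRect(G[k][:,:2].astype(np.float32)),k.sum())
w=cv2.inRange(hsv[170:255,305:385],(0,0,150),(180,60,255))
k=(G[:,2]>.075); print('knob',cv2.minAreaRect(G[k][:,:2].astype(np.float32)),k.sum(),np.median(G[k],0),G[k].max(0))
p1=cv2.inRange(hsv[170:255,305:385],(170,120,60),(180,255,255))|cv2.inRange(hsv[170:255,305:385],(0,120,60),(6,255,255))
v,u=np.nonzero(p1); X=onplane(c,np.c_[u+305,v+170],.052); print('pointer',len(u),X.mean(0),cv2.fitLine(X[:,:2].astype(np.float32),cv2.DIST_L2,0,.01,.01).ravel())
g1=cv2.inRange(hsv[170:255,305:385],(40,80,40),(80,255,255)); v,u=np.nonzero(g1); print('green',len(u), onplane(c,np.c_[u+305,v+170],.05).mean(0) if len(u) else 0)
for nm,(x,y) in dict(bottle=(243,127),beak=(276,137),tall=(341,130),dish=(287,270)).items(): print(nm,onplane(c,[(x,y)],.05)[0],P[y,x])
E
```

```text
bar 555 u 200 214 v 204 252 rect ((0.4993385076522827, 0.1831716001033783), (0.11546500772237778, 0.030017850920557976), 4.495133399963379) zmed 0.0428046125832402
ball 84 u 189 198 v 164 174 rect ((0.623051106929779, 0.19414226710796356), (0.021803706884384155, 0.019447771832346916), 1.605454444885254) zmed 0.18613679519728088
[193.55952381 168.64285714] [[0.62381256 0.19402595 0.175     ]]
bed ((0.5328609347343445, 0.18615928292274475), (0.13211484253406525, 0.07732260972261429), 4.288264751434326) 466
gauge ((0.5407516360282898, -0.14869564771652222), (0.12260786443948746, 0.12657855451107025), 8.594071388244629) 2462
knob ((0.5067689418792725, -0.08413336426019669), (0.02456653118133545, 0.1861988604068756), 27.22218894958496) 140 [ 0.53674138 -0.14458239  0.09314186] [0.55770778 0.00427316 1.17080955]
pointer 17 [ 0.55476785 -0.16503856  0.052     ] [ 0.76515687 -0.6438439   0.55476785 -0.16503856]
green 0 0
bottle [0.74595361 0.10020205 0.05      ] [0.72684374 0.09343376 0.12907905]
beak [0.72197487 0.01960774 0.05      ] [0.73180899 0.02021859 0.00535244]
tall [ 0.74149919 -0.13858772  0.05      ] [ 0.75204503 -0.14424318  0.00563027]
dish [ 0.40228407 -0.0101112   0.05      ] [ 0.39933095 -0.01069453  0.00454708]
```

View pics/crop1.png

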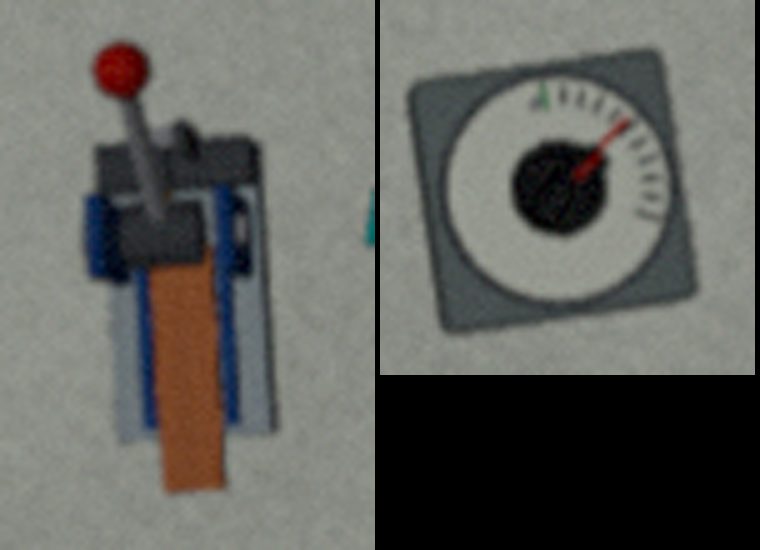

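The crop confirms it. The copper bar overhangs the jig front by about 24 mm, and the jig yaw is about 4.4°. On the grey gauge the pointer is about 49° clockwise of the green mark, so the knob is at about 0.85 rad. The jig origin is at about (0.541, 0.188). Moving to the pre-push position.

Emit:
{"fn": "apply_moves", "kwargs": {
  "targets": [
    {"dp": [0.278,0.353,0.0],"yaw": -10.4},
    {"dp": [0.278,0.353,0.0],"yaw": -10.4},
    {"dp": [0.278,0.353,0.0],"yaw": -10.4},
    {"dp": [0.278,0.353,0.0],"yaw": -10.4},
    {"dp": [0.278,0.353,0.0],"yaw": -10.4},
    {"dp": [0.278,0.353,0.0],"yaw": -10.4},
    {"dp": [0.278,0.353,0.0],"yaw": -10.4},
    {"dp": [0.278,0.353,0.0],"yaw": -10.4},
    {"dp": [0.278,0.353,0.0],"yaw": -10.4},
    {"dp": [0.278,0.353,0.0],"yaw": -10.4},
    {"dp": [0.278,0.353,0.0],"yaw": -10.4},
    {"dp": [0.278,0.353,0.0],"yaw": -10.4}
  ],
  "grip": 1,
  "squeeze": 15
}}

```text
time_s: 1.15
tcp_pos: [0.4531, -0.2959, 0.2194]
eef_rot: [180.0, 0.1, -175.4]
contact_force: [-0.0, -0.7, -0.4]
gripper_width: 0.0128
gripper_force: 0.0
```

Emit:
{"fn": "apply_moves", "kwargs": {
  "targets": [
    {"dp": [-0.05,0.477,0.0],"yaw": 0},
    {"dp": [-0.05,0.477,0.0],"yaw": 0},
    {"dp": [-0.05,0.477,0.0],"yaw": 0},
    {"dp": [-0.05,0.477,0.0],"yaw": 0},
    {"dp": [-0.05,0.477,0.0],"yaw": 0},
    {"dp": [-0.05,0.477,0.0],"yaw": 0},
    {"dp": [-0.05,0.477,0.0],"yaw": 0},
    {"dp": [-0.05,0.477,0.0],"yaw": 0},
    {"dp": [-0.05,0.477,0.0],"yaw": 0},
    {"dp": [-0.05,0.477,0.0],"yaw": 0},
    {"dp": [-0.05,0.477,0.0],"yaw": 0},
    {"dp": [-0.05,0.477,0.0],"yaw": 0},
    {"dp": [-0.05,0.477,0.0],"yaw": 0},
    {"dp": [-0.05,0.477,0.0],"yaw": 0},
    {"dp": [-0.05,0.477,0.0],"yaw": 0}
  ]
}}

```text
time_s: 2.4
tcp_pos: [0.3998, 0.1769, 0.2191]
eef_rot: [-180.0, -0.0, -175.6]
contact_force: [-0.7, 0.2, 0.4]
gripper_width: 0.0006
gripper_force: 0.0
```

```bash
python3 - <<'E'
from h import *
c=cap('wrist'); save(c,'w1.png'); im=c['image']; hsv=cv2.cvtColor(im,cv2.COLOR_RGB2HSV); P=cloud(c)
print(-c['R'].T@c['t'],c['R'][2])
k=cv2.inRange(hsv,(3,100,60),(18,255,255)); n,l,s,ce=cv2.connectedComponentsWithStats(k); i=1+np.argmax(s[1:,4]); v,u=np.nonzero(l==i)
X=P[v,u]; print('bar',s[i],np.median(X,0),X.min(0),X.max(0)); 
Y=onplane(c,np.c_[u,v],.042)[:,:2].astype(np.float32); print(cv2.minAreaRect(Y),cv2.boxPoints(cv2.minAreaRect(Y)))
E
```

```text
[0.32949755 0.1719299  0.38438792] [ 0.26437561  0.01971422 -0.96421828]
bar [264 225  27  47 547] [0.45338909 0.1814844  0.04186206] [0.32949755 0.16522319 0.00807495] [0.49834574 0.19767545 0.38438792]
((0.46983903646469116, 0.18175500631332397), (0.056313470005989075, 0.02948642149567604), 4.338860988616943) [[0.4406476  0.19432577]
 [0.44287843 0.16492385]
 [0.49903047 0.16918424]
 [0.49679965 0.19858617]]
```

View pics/w1.png

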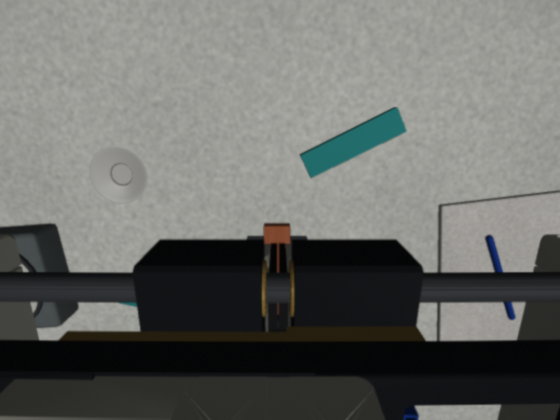

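The wrist view shows the bar's near end at (277,232). That puts it at (0.442, 0.180), which agrees with the top view. Lowering and pushing.

Emit:
{"fn": "apply_moves", "kwargs": {
  "targets": [
    {"dp": [0,0,-0.04],"yaw": 0},
    {"dp": [0,0,-0.08],"yaw": 0},
    {"dp": [0,0,-0.12],"yaw": 0},
    {"dp": [0,0,-0.15],"yaw": 0},
    {"dp": [0,0,-0.164],"yaw": 0},
    {"dp": [0,0,-0.164],"yaw": 0},
    {"dp": [0,0,-0.164],"yaw": 0}
  ]
}}

```text
time_s: 3.03
tcp_pos: [0.4002, 0.1761, 0.0552]
eef_rot: [-179.9, -0.1, -175.7]
contact_force: [0.4, 0.4, 0.3]
gripper_width: 0.0006
gripper_force: 0.0
```

Emit:
{"fn": "apply_moves", "kwargs": {
  "targets": [
    {"dp": [0.01,0.001,0],"yaw": 0},
    {"dp": [0.02,0.0015,0],"yaw": 0},
    {"dp": [0.026,0.002,0],"yaw": 0},
    {"dp": [0.03,0.0023,0],"yaw": 0},
    {"dp": [0.033,0.0025,0],"yaw": 0},
    {"dp": [0.036,0.0027,0],"yaw": 0},
    {"dp": [0.039,0.003,0],"yaw": 0},
    {"dp": [0.042,0.0032,0],"yaw": 0},
    {"dp": [0.045,0.0034,0],"yaw": 0},
    {"dp": [0.048,0.0036,0],"yaw": 0},
    {"dp": [0.05,0.0038,0],"yaw": 0},
    {"dp": [0.052,0.004,0],"yaw": 0},
    {"dp": [0.052,0.004,0],"yaw": 0}
  ]
}}

```text
time_s: 4.12
tcp_pos: [0.4524, 0.1814, 0.0553]
eef_rot: [-180.0, 0.0, -175.6]
contact_force: [0.2, -0.0, 0.2]
gripper_width: 0.0004
gripper_force: 0.0
```

Emit:
{"fn": "apply_moves", "kwargs": {
  "targets": [
    {"dp": [0.0015,0.0001,0],"yaw": 0},
    {"dp": [0.003,0.0002,0],"yaw": 0},
    {"dp": [0.0045,0.0003,0],"yaw": 0},
    {"dp": [0.0045,0.0003,0],"yaw": 0}
  ]
}}

```text
time_s: 4.45
tcp_pos: [0.4569, 0.1817, 0.0554]
eef_rot: [180.0, 0.0, -175.6]
contact_force: [-0.9, -0.7, 0.2]
gripper_width: 0.0005
gripper_force: 0.0
```

```bash
cat > bar.py <<'E'
from h import *
c=cap('top'); im=c['image']; hsv=cv2.cvtColor(im,cv2.COLOR_RGB2HSV)
k=cv2.inRange(hsv,(3,100,60),(18,255,255)); k[:195]=0; k[265:]=0; k[:,:185]=0; k[:,235:]=0
v,u=np.nonzero(k); Y=onplane(c,np.c_[u,v],.042)[:,:2].astype(np.float32); print(len(u),cv2.minAreaRect(Y)); b=cv2.boxPoints(cv2.minAreaRect(Y)); print(b)
b=cv2.resize(im[155:275,160:255,::-1],None,fx=5,fy=5,interpolation=cv2.INTER_CUBIC); cv2.imwrite('pics/bar.png',b)
E
python3 bar.py
```

```text
257 ((0.5287308692932129, 0.18545937538146973), (0.05635681748390198, 0.030024204403162003), 4.813451290130615)
[[0.49939215 0.19805403]
 [0.5019115  0.16813572]
 [0.5580696  0.17286472]
 [0.5555502  0.20278303]]
```

Emit:
{"fn": "apply_moves", "kwargs": {
  "targets": [
    {"dp": [0.0015,0.0001,0],"yaw": 0},
    {"dp": [0.003,0.0002,0],"yaw": 0},
    {"dp": [0.003,0.0002,0],"yaw": 0}
  ]
}}

```text
time_s: 4.75
tcp_pos: [0.4599, 0.1819, 0.0554]
eef_rot: [180.0, 0.0, -175.6]
contact_force: [0.8, 0.6, 0.1]
gripper_width: 0.0006
gripper_force: 0.0
```

Emit:
{"fn": "apply_moves", "kwargs": {
  "targets": [
    {"dp": [0.0015,0.0001,0],"yaw": 0},
    {"dp": [0.002,0.0002,0],"yaw": 0},
    {"dp": [0.002,0.0002,0],"yaw": 0}
  ]
}}

```text
time_s: 5.0
tcp_pos: [0.4617, 0.1821, 0.0553]
eef_rot: [180.0, 0.0, -175.6]
contact_force: [-0.5, 1.0, -0.2]
gripper_width: 0.0003
gripper_force: 0.0
```

```bash
python3 - <<'E'
from h import *
a=cap('scene'); b=cap('wrist')
A=cv2.resize(a['image'][140:260,270:400,::-1],None,fx=3,fy=3,interpolation=cv2.INTER_CUBIC)
B=cv2.resize(b['image'][180:340,190:370,::-1],None,fx=2,fy=2,interpolation=cv2.INTER_CUBIC)
o=np.zeros((360,760,3),np.uint8); o[:,:390]=A; o[:320,395:755]=B; cv2.imwrite('pics/p1.png',o)
E
```

```text
(no output)
```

View pics/p1.png

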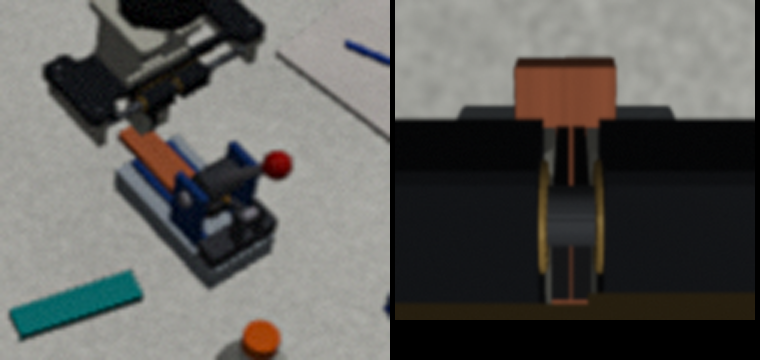

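```bash
python3 - <<'E'
from h import *
for n in('wrist','scene'):
    c=cap(n); hsv=cv2.cvtColor(c['image'],cv2.COLOR_RGB2HSV); k=cv2.inRange(hsv,(3,100,60),(18,255,255)); P=cloud(c)
    if n=='wrist':k[:150]=0;k[250:]=0
    else: k[:150]=0;k[240:]=0;k[:,:290]=0;k[:,355:]=0
    nn,l,s,ce=cv2.connectedComponentsWithStats(k); i=1+np.argmax(s[1:,4]); v,u=np.nonzero(l==i)
    Y=onplane(c,np.c_[u,v],.042)[:,:2].astype(np.float32); print(n,s[i],cv2.boxPoints(cv2.minAreaRect(Y)),np.median(P[v,u],0))
    if n=='wrist':
        Q=P.reshape(-1,3); print(get_state()['tcp_pos'],-c['R'].T@c['t'])
        for vv in range(180,345,8): print(vv,[np.round(P[vv,x],3).tolist() for x in(270,277,285)])
E
```

```text
wrist [ 250  213   51   37 1471] [[0.4415321  0.19404247]
 [0.4437442  0.1646477 ]
 [0.4659854  0.16632146]
 [0.46377328 0.19571623]] [0.45126311 0.18008766 0.04189614]
[0.46152139 0.18199488 0.05533325] [0.39115568 0.17698772 0.22058406]
180 [[0.431, 0.175, 0.0], [0.431, 0.18, 0.001], [0.43, 0.185, 0.0]]
188 [[0.437, 0.175, 0.001], [0.437, 0.18, -0.0], [0.436, 0.186, 0.0]]
196 [[0.443, 0.176, -0.0], [0.442, 0.18, 0.001], [0.442, 0.186, -0.0]]
204 [[0.448, 0.176, -0.0], [0.448, 0.181, 0.002], [0.448, 0.187, 0.0]]
212 [[0.443, 0.176, 0.039], [0.443, 0.181, 0.038], [0.442, 0.185, 0.039]]
220 [[0.447, 0.177, 0.041], [0.447, 0.181, 0.043], [0.446, 0.185, 0.042]]
228 [[0.452, 0.177, 0.042], [0.452, 0.181, 0.042], [0.452, 0.186, 0.041]]
236 [[0.457, 0.177, 0.042], [0.457, 0.182, 0.042], [0.456, 0.186, 0.042]]
244 [[0.462, 0.178, 0.042], [0.462, 0.182, 0.041], [0.461, 0.187, 0.042]]
252 [[0.453, 0.178, 0.074], [0.467, 0.182, 0.042], [0.453, 0.185, 0.074]]
260 [[0.453, 0.178, 0.084], [0.472, 0.183, 0.042], [0.453, 0.185, 0.084]]
268 [[0.453, 0.178, 0.092], [0.477, 0.183, 0.042], [0.453, 0.185, 0.092]]
276 [[0.431, 0.178, 0.143], [0.431, 0.18, 0.142], [0.431, 0.182, 0.143]]
284 [[0.432, 0.178, 0.145], [0.433, 0.18, 0.144], [0.432, 0.182, 0.145]]
292 [[0.434, 0.178, 0.146], [0.434, 0.18, 0.146], [0.434, 0.182, 0.146]]
300 [[0.437, 0.178, 0.145], [0.437, 0.18, 0.145], [0.436, 0.182, 0.146]]
308 [[0.462, 0.179, 0.109], [0.505, 0.185, 0.041], [0.462, 0.185, 0.109]]
316 [[0.467, 0.18, 0.107], [0.51, 0.186, 0.042], [0.466, 0.186, 0.108]]
324 [[0.469, 0.18, 0.109], [0.516, 0.186, 0.042], [0.47, 0.186, 0.108]]
332 [[0.44, 0.179, 0.154], [0.439, 0.18, 0.155], [0.439, 0.182, 0.155]]
340 [[0.44, 0.179, 0.158], [0.44, 0.181, 0.157], [0.44, 0.182, 0.157]]
scene [310 182  25  21 218] [[0.440345   0.19082901]
 [0.4435135  0.16118342]
 [0.52290505 0.16966876]
 [0.5197365  0.19931436]] [0.48243651 0.17744497 0.0426464 ]
```

```bash
python3 - <<'E'
from h import *
c=cap('wrist'); P=cloud(c)
for vv in range(236,276,4): print(vv,' '.join('%d/%d'%(1000*P[vv,x,1],1000*P[vv,x,2]) for x in range(252,304,3)))
c=cap('scene'); P=cloud(c).reshape(-1,3)
s=get_state(); T=Ro.from_euler('xyz',s['eef_rot'],degrees=True).as_matrix(); Q=(P-s['tcp_pos'])@T
k=(abs(Q[:,0])<.02)&(abs(Q[:,1])<.05)&(P[:,2]>.047)&(P[:,2]<.12); 
for z in np.arange(.047,.12,.006):
    q=Q[k&(P[:,2]>=z)&(P[:,2]<z+.006)]; 
    if len(q): print('z%.3f'%z,len(q),q.min(0).round(3),q.max(0).round(3))
A=cv2.resize(c['image'][140:220,280:370,::-1],(720,600)[:2],interpolation=cv2.INTER_CUBIC); cv2.imwrite('pics/p2.png',cv2.resize(c['image'][140:215,280:370,::-1],None,fx=7,fy=7,interpolation=cv2.INTER_CUBIC))
E
```

```text
236 166/42 168/41 170/42 172/42 173/40 175/40 177/42 179/42 181/40 182/41 184/41 186/41 188/42 189/41 191/42 193/42 195/40 200/9
240 172/133 173/133 173/133 174/134 174/42 175/41 177/41 179/42 181/42 182/40 184/42 186/41 188/41 189/43 184/133 185/133 185/134 186/133
244 172/137 173/137 174/137 174/137 174/67 176/66 177/41 179/63 180/62 182/63 183/65 186/42 186/67 188/67 184/137 184/136 185/136 186/136
248 172/140 173/140 174/140 175/140 174/73 176/73 177/68 179/69 180/68 182/69 183/69 185/69 186/72 176/220 183/139 184/140 185/139 186/140
252 172/142 173/142 174/143 175/142 175/77 176/77 177/73 179/76 180/74 182/74 183/74 185/74 186/77 188/76 183/141 184/143 185/142 186/142
256 173/145 173/143 174/143 175/144 175/132 176/81 178/78 179/79 180/78 182/78 183/79 185/80 186/81 183/131 183/145 184/145 185/145 185/144
260 173/148 173/147 174/147 175/147 176/139 176/81 178/84 179/83 180/83 182/83 183/84 185/83 186/80 183/140 183/147 184/148 184/148 185/147
264 173/149 174/148 174/150 175/149 176/143 176/81 178/87 179/87 180/88 182/87 183/88 184/87 186/83 183/143 183/148 184/150 184/149 185/149
268 173/150 174/151 174/151 175/148 176/143 177/95 178/92 179/92 181/90 182/91 183/92 184/91 185/94 183/144 183/149 184/151 184/151 185/151
272 173/152 174/152 174/152 175/148 176/145 177/98 178/96 179/96 180/95 182/96 183/96 184/95 185/98 183/146 183/148 184/151 184/151 176/220
z0.047 9 [-0.019 -0.013  0.007] [0.005 0.011 0.008]
z0.065 12 [-0.01  -0.016 -0.015] [ 0.012  0.007 -0.01 ]
z0.071 18 [-0.013 -0.018 -0.021] [ 0.006  0.014 -0.016]
z0.077 16 [-0.013 -0.017 -0.027] [ 0.006  0.016 -0.022]
z0.083 16 [-0.012 -0.017 -0.033] [ 0.003  0.015 -0.028]
z0.089 7 [-0.013 -0.019 -0.039] [ 0.009  0.009 -0.034]
z0.095 5 [-0.011 -0.02  -0.045] [ 0.009 -0.014 -0.04 ]
z0.101 2 [-0.01  -0.02  -0.049] [-0.009 -0.017 -0.046]
```

View pics/p2.png

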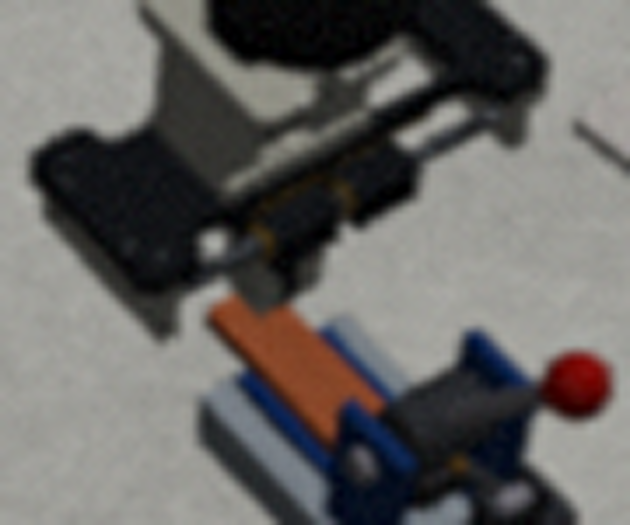

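The fingers passed over the bar. Both views put the fingertips at z≈0.062 with the TCP at 0.055, so the tips are about 7 mm behind the TCP and not 22 mm ahead. The whole gripper sits about 29 mm higher than stated, and the bar has not moved. I'll use the measured offset: back off, go lower and push again.

Emit:
{"fn": "apply_moves", "kwargs": {
  "targets": [
    {"dp": [-0.031,-0.0024,0],"yaw": 0},
    {"dp": [-0.061,-0.0046,0],"yaw": 0},
    {"dp": [-0.061,-0.0046,0],"yaw": 0},
    {"dp": [-0.061,-0.0046,-0.014],"yaw": 0},
    {"dp": [-0.061,-0.0046,-0.0275],"yaw": 0},
    {"dp": [-0.061,-0.0046,-0.0275],"yaw": 0},
    {"dp": [-0.061,-0.0046,-0.0275],"yaw": 0}
  ]
}}

```text
time_s: 5.88
tcp_pos: [0.4002, 0.177, 0.0277]
eef_rot: [-179.9, -0.1, -175.6]
contact_force: [-0.3, -0.3, 0.5]
gripper_width: 0.0004
gripper_force: 0.0
```

Emit:
{"fn": "apply_moves", "kwargs": {
  "targets": [
    {"dp": [0.014,0.001,0],"yaw": 0},
    {"dp": [0.024,0.0018,0],"yaw": 0},
    {"dp": [0.029,0.0022,0],"yaw": 0},
    {"dp": [0.032,0.0024,0],"yaw": 0},
    {"dp": [0.035,0.0027,0],"yaw": 0},
    {"dp": [0.038,0.0029,0],"yaw": 0},
    {"dp": [0.041,0.0031,0],"yaw": 0},
    {"dp": [0.044,0.0034,0],"yaw": 0},
    {"dp": [0.044,0.0034,0],"yaw": 0}
  ]
}}

```text
time_s: 6.63
tcp_pos: [0.4451, 0.181, 0.0279]
eef_rot: [180.0, 0.0, -175.6]
contact_force: [-1.0, 0.8, 0.5]
gripper_width: 0.0006
gripper_force: 0.0
```

```bash
cat > near.py <<'E'
from h import *
c=cap('wrist'); hsv=cv2.cvtColor(c['image'],cv2.COLOR_RGB2HSV); k=cv2.inRange(hsv,(3,100,60),(18,255,255)); P=cloud(c); k[:120]=0;k[260:]=0
n,l,s,ce=cv2.connectedComponentsWithStats(k); print(n,s[1:6].tolist())
for v in range(200,260,5): print(v,' '.join('%d/%d'%(1000*P[v,x,0],1000*P[v,x,2]) for x in(255,264,273,279,290,299)))
c=cap('scene'); hsv=cv2.cvtColor(c['image'],cv2.COLOR_RGB2HSV); k=cv2.inRange(hsv,(3,100,60),(18,255,255)); k[:150]=0;k[240:]=0;k[:,:290]=0;k[:,355:]=0
v,u=np.nonzero(k); Y=onplane(c,np.c_[u,v],.042)[:,:2].astype(np.float32); print(len(u),cv2.boxPoints(cv2.minAreaRect(Y)))
E
python3 near.py
```

```text
1 []
200 423/0 422/-1 422/0 421/0 421/0 421/0
205 425/0 425/0 425/-1 424/1 424/0 424/-1
210 429/0 429/0 428/0 428/0 427/0 427/0
215 432/0 431/0 431/0 431/0 431/0 430/0
220 435/0 435/-1 434/0 434/0 434/0 433/1
225 439/0 438/0 438/0 438/0 437/0 437/0
230 442/0 442/0 441/0 441/0 440/0 440/0
235 446/-1 445/0 445/0 444/0 444/0 443/0
240 408/106 448/0 448/0 448/0 447/0 407/104
245 407/110 435/42 436/37 436/36 434/41 407/109
250 407/115 435/48 436/44 436/44 434/47 407/113
255 408/116 435/54 436/50 436/49 435/52 407/117
227 [[0.42298624 0.19746329]
 [0.4262405  0.16007976]
 [0.57956517 0.17342673]
 [0.57631093 0.21081026]]
```

The tips now reach z≈0.035 and no bar shows on the near side, so the bar is being pushed. Continuing to the stop.

Emit:
{"fn": "apply_moves", "kwargs": {
  "targets": [
    {"dp": [0.003,0.0002,0],"yaw": 0},
    {"dp": [0.006,0.0005,0],"yaw": 0},
    {"dp": [0.009,0.0007,0],"yaw": 0},
    {"dp": [0.009,0.0007,0],"yaw": 0}
  ]
}}

```text
time_s: 7.07
tcp_pos: [0.4542, 0.1818, 0.0279]
eef_rot: [180.0, 0.0, -175.6]
contact_force: [1.0, -0.2, 0.2]
gripper_width: 0.0003
gripper_force: 0.0
```

Emit:
{"fn": "apply_moves", "kwargs": {
  "targets": [
    {"dp": [0.001,0.0001,0],"yaw": 0},
    {"dp": [0.002,0.0002,0],"yaw": 0},
    {"dp": [0.002,0.0002,0],"yaw": 0}
  ]
}}

```text
time_s: 7.32
tcp_pos: [0.4557, 0.1817, 0.0278]
eef_rot: [-180.0, -0.0, -175.6]
contact_force: [-0.0, 0.1, -0.0]
gripper_width: 0.0
gripper_force: 0.0
```

Emit:
{"fn": "apply_moves", "kwargs": {
  "targets": [
    {"dp": [0.001,0.0001,0],"yaw": 0},
    {"dp": [0.002,0.0002,0],"yaw": 0},
    {"dp": [0.002,0.0002,0],"yaw": 0}
  ]
}}

```text
time_s: 7.57
tcp_pos: [0.4566, 0.1815, 0.0277]
eef_rot: [-180.0, -0.1, -175.7]
contact_force: [-5.5, 0.3, 3.4]
gripper_width: 0.0003
gripper_force: 2.7
```

Emit:
{"fn": "apply_moves", "kwargs": {
  "targets": [
    {"dp": [0.001,0.0001,0],"yaw": 0},
    {"dp": [0.002,0.0002,0],"yaw": 0},
    {"dp": [0.002,0.0002,0],"yaw": 0}
  ]
}}

```text
time_s: 7.82
tcp_pos: [0.4568, 0.1811, 0.0274]
eef_rot: [-179.9, -0.3, -175.7]
contact_force: [-14.4, 3.5, 9.6]
gripper_width: 0.0008
gripper_force: 7.0
```

Contact force is 14 N and the TCP sits where the bar's home position was predicted, so the bar is home. Backing off, opening, and moving over the ball.

Emit:
{"fn": "apply_moves", "kwargs": {
  "targets": [
    {"dp": [-0.015,-0.001,0],"yaw": 0},
    {"dp": [-0.04,-0.003,0],"yaw": 0},
    {"dp": [-0.04,-0.003,0.04],"yaw": 0},
    {"dp": [-0.04,-0.003,0.08],"yaw": 0},
    {"dp": [-0.04,-0.003,0.12],"yaw": 0},
    {"dp": [-0.04,-0.003,0.16],"yaw": 0},
    {"dp": [-0.04,-0.003,0.2],"yaw": 0},
    {"dp": [-0.02,-0.002,0.222],"yaw": 0},
    {"dp": [0.02,0.001,0.222],"yaw": 0},
    {"dp": [0.06,0.004,0.222],"yaw": 0},
    {"dp": [0.1,0.007,0.222],"yaw": 0},
    {"dp": [0.14,0.01,0.222],"yaw": 0},
    {"dp": [0.164,0.012,0.222],"yaw": 0},
    {"dp": [0.164,0.012,0.222],"yaw": 0},
    {"dp": [0.164,0.012,0.222],"yaw": 0}
  ]
}}

```text
time_s: 9.07
tcp_pos: [0.6244, 0.1938, 0.2482]
eef_rot: [-179.9, -0.1, -175.7]
contact_force: [-0.1, -0.3, 0.0]
gripper_width: 0.0002
gripper_force: 0.0
```

Emit:
{"fn": "apply_moves", "kwargs": {
  "targets": [
    {"dp": [0,0,0],"yaw": 0},
    {"dp": [0,0,0],"yaw": 0},
    {"dp": [0,0,0],"yaw": 0},
    {"dp": [0,0,0],"yaw": 0}
  ],
  "grip": -1
}}

```text
time_s: 9.4
tcp_pos: [0.623, 0.1943, 0.2508]
eef_rot: [180.0, 0.1, -175.6]
contact_force: [0.4, 0.4, 0.2]
gripper_width: 0.0218
gripper_force: 0.0
```

```bash
cat > w.py <<'E'
from h import *
s=get_state(); print(s['tcp_pos'],s['gripper_width'])
c=cap('wrist'); save(c,'w2.png'); hsv=cv2.cvtColor(c['image'],cv2.COLOR_RGB2HSV); P=cloud(c)
k=cv2.inRange(hsv,(0,150,60),(4,255,255))|cv2.inRange(hsv,(172,150,60),(180,255,255))
n,l,st,ce=cv2.connectedComponentsWithStats(k)
if n>1:
    i=1+np.argmax(st[1:,4]); v,u=np.nonzero(l==i); print(st[i],ce[i],np.median(P[v,u],0),onplane(c,[ce[i]],.175))
c=cap('top'); hsv=cv2.cvtColor(c['image'],cv2.COLOR_RGB2HSV); k=cv2.inRange(hsv,(3,100,60),(18,255,255)); k[:195]=0; k[265:]=0; k[:,:185]=0; k[:,235:]=0
v,u=np.nonzero(k); Y=onplane(c,np.c_[u,v],.042)[:,:2].astype(np.float32); print('bar',len(u),cv2.boxPoints(cv2.minAreaRect(Y)))
E
python3 w.py
```

```text
[0.62295093 0.19432806 0.2507984 ] 0.02176331776438599
[261 204  31  30 726] [275.83884298 218.32093664] [0.62316547 0.19341349 0.18490939] [[0.62639967 0.1935759  0.175     ]]
bar 448 [[0.46598387 0.19538772]
 [0.46851218 0.1645363 ]
 [0.58088875 0.17374554]
 [0.57836044 0.20459697]]
```

The bar's near end is at x≈0.467, flush with the bed. The ball is at (0.6245, 0.1937). Finishing the opening, lowering and pinching.

Emit:
{"fn": "apply_moves", "kwargs": {
  "targets": [
    {"dp": [0.001,-0.0005,0],"yaw": 0},
    {"dp": [0.001,-0.0005,0],"yaw": 0},
    {"dp": [0.001,-0.0005,0],"yaw": 0},
    {"dp": [0.001,-0.0005,0],"yaw": 0},
    {"dp": [0.001,-0.0005,0],"yaw": 0},
    {"dp": [0.001,-0.0005,0],"yaw": 0},
    {"dp": [0.001,-0.0005,-0.02],"yaw": 0},
    {"dp": [0.001,-0.0005,-0.05],"yaw": 0},
    {"dp": [0.001,-0.0005,-0.08],"yaw": 0},
    {"dp": [0.001,-0.0005,-0.104],"yaw": 0},
    {"dp": [0.001,-0.0005,-0.104],"yaw": 0},
    {"dp": [0.001,-0.0005,-0.104],"yaw": 0}
  ]
}}

```text
time_s: 10.5
tcp_pos: [0.6241, 0.1932, 0.1451]
eef_rot: [-179.9, -0.1, -175.6]
contact_force: [-0.7, 0.3, 1.9]
gripper_width: 0.0877
gripper_force: 0.0
```

Emit:
{"fn": "apply_moves", "kwargs": {
  "targets": [
    {"dp": [0,0,0],"yaw": 0},
    {"dp": [0,0,0],"yaw": 0},
    {"dp": [0,0,0],"yaw": 0},
    {"dp": [0,0,0],"yaw": 0},
    {"dp": [0,0,0],"yaw": 0},
    {"dp": [0,0,0],"yaw": 0},
    {"dp": [0,0,0],"yaw": 0},
    {"dp": [0,0,0],"yaw": 0},
    {"dp": [0,0,0],"yaw": 0},
    {"dp": [0,0,0],"yaw": 0},
    {"dp": [0,0,0],"yaw": 0},
    {"dp": [0,0,0],"yaw": 0}
  ],
  "grip": 1,
  "squeeze": 20
}}

```text
time_s: 11.5
tcp_pos: [0.6246, 0.1931, 0.1458]
eef_rot: [-180.0, -0.0, -175.6]
contact_force: [1.1, -2.7, 0.2]
gripper_width: 0.0246
gripper_force: 20.0
```

```bash
python3 - <<'E'
from h import *
e=np.array([np.cos(np.radians(4.4)),np.sin(np.radians(4.4))])
for q in np.arange(0,2.11,.1):
    x=110*(np.sin(.611-q)-np.sin(.611)); z=110*(np.cos(.611-q)-np.cos(.611)); print('%.1f'%q,(x*e).round(1),round(z,1))
E
```

```text
0.0 [0. 0.] 0.0
0.1 [-9.3 -0.7] 5.8
0.2 [-19.1  -1.5] 10.7
0.3 [-29.4  -2.3] 14.6
0.4 [-39.9  -3.1] 17.5
0.5 [-50.8  -3.9] 19.2
0.6 [-61.7  -4.7] 19.9
0.7 [-72.7  -5.6] 19.5
0.8 [-83.5  -6.4] 17.9
0.9 [-94.2  -7.2] 15.3
1.0 [-104.5   -8. ] 11.7
1.1 [-114.4   -8.8] 7.0
1.2 [-123.8   -9.5] 1.4
1.3 [-132.6  -10.2] -5.2
1.4 [-140.8  -10.8] -12.6
1.5 [-148.1  -11.4] -20.8
1.6 [-154.6  -11.9] -29.7
1.7 [-160.1  -12.3] -39.1
1.8 [-164.7  -12.7] -49.1
1.9 [-168.3  -12.9] -59.5
2.0 [-170.8  -13.1] -70.2
2.1 [-172.2  -13.3] -81.1
```

The ball is held (24.6 mm opening). Swinging it along the arc.

Emit:
{"fn": "apply_moves", "kwargs": {
  "targets": [
    {"dp": [-0.0093,-0.0007,0.0058],"yaw": 0},
    {"dp": [-0.0191,-0.0015,0.0107],"yaw": 0},
    {"dp": [-0.0294,-0.0023,0.0146],"yaw": 0},
    {"dp": [-0.0399,-0.0031,0.0175],"yaw": 0},
    {"dp": [-0.0508,-0.0039,0.0192],"yaw": 0},
    {"dp": [-0.0617,-0.0047,0.0199],"yaw": 0},
    {"dp": [-0.0727,-0.0056,0.0195],"yaw": 0},
    {"dp": [-0.0835,-0.0064,0.0179],"yaw": 0},
    {"dp": [-0.0835,-0.0064,0.0179],"yaw": 0}
  ]
}}

```text
time_s: 12.25
tcp_pos: [0.5404, 0.1867, 0.1647]
eef_rot: [180.0, 0.1, -175.6]
contact_force: [1.9, -4.8, 1.5]
gripper_width: 0.0247
gripper_force: 20.0
```

Emit:
{"fn": "apply_moves", "kwargs": {
  "targets": [
    {"dp": [-0.0107,-0.0008,-0.0026],"yaw": 0},
    {"dp": [-0.021,-0.0016,-0.0062],"yaw": 0},
    {"dp": [-0.0309,-0.0024,-0.0109],"yaw": 0},
    {"dp": [-0.0403,-0.0031,-0.0165],"yaw": 0},
    {"dp": [-0.0491,-0.0038,-0.0231],"yaw": 0},
    {"dp": [-0.0573,-0.0044,-0.0305],"yaw": 0},
    {"dp": [-0.0646,-0.005,-0.0387],"yaw": 0},
    {"dp": [-0.0711,-0.0055,-0.0476],"yaw": 0},
    {"dp": [-0.0766,-0.0059,-0.057],"yaw": 0},
    {"dp": [-0.0812,-0.0063,-0.067],"yaw": 0},
    {"dp": [-0.0848,-0.0065,-0.0774],"yaw": 0},
    {"dp": [-0.0873,-0.0067,-0.088],"yaw": 0},
    {"dp": [-0.0873,-0.0067,-0.088],"yaw": 0}
  ]
}}

```text
time_s: 13.33
tcp_pos: [0.452, 0.1796, 0.0737]
eef_rot: [-179.9, -0.2, -175.7]
contact_force: [-2.9, -1.3, -2.8]
gripper_width: 0.0247
gripper_force: 20.0
```

Emit:
{"fn": "apply_moves", "kwargs": {
  "targets": [
    {"dp": [0,0,0],"yaw": 0},
    {"dp": [0,0,0],"yaw": 0},
    {"dp": [0,0,0],"yaw": 0},
    {"dp": [0,0,0],"yaw": 0},
    {"dp": [0,0,0],"yaw": 0},
    {"dp": [0,0,0],"yaw": 0},
    {"dp": [0,0,0],"yaw": 0},
    {"dp": [0,0,0],"yaw": 0},
    {"dp": [0,0,0],"yaw": 0},
    {"dp": [0,0,0],"yaw": 0}
  ],
  "grip": -1
}}

```text
time_s: 14.17
tcp_pos: [0.4537, 0.1805, 0.0758]
eef_rot: [-180.0, -0.0, -175.6]
contact_force: [-0.6, -0.2, 0.0]
gripper_width: 0.0846
gripper_force: 0.0
```

Emit:
{"fn": "apply_moves", "kwargs": {
  "targets": [
    {"dp": [0,0,0.04],"yaw": 0},
    {"dp": [0,0,0.08],"yaw": 0},
    {"dp": [0,0,0.12],"yaw": 0},
    {"dp": [0,0,0.16],"yaw": 0},
    {"dp": [0,0,0.17],"yaw": 0},
    {"dp": [0,0,0.17],"yaw": 0}
  ]
}}

```text
time_s: 14.67
tcp_pos: [0.4555, 0.1817, 0.25]
eef_rot: [179.8, 0.4, -175.6]
contact_force: [0.0, 0.3, 0.5]
gripper_width: 0.0877
gripper_force: 0.0
```

The lever followed to the end and has been released. Checking the ball while moving over the gauge.

Emit:
{"fn": "apply_moves", "kwargs": {
  "targets": [
    {"dp": [0.01,-0.04,0],"yaw": -6},
    {"dp": [0.02,-0.08,0],"yaw": -12},
    {"dp": [0.03,-0.12,0],"yaw": -18},
    {"dp": [0.04,-0.16,0],"yaw": -24},
    {"dp": [0.05,-0.2,0],"yaw": -30},
    {"dp": [0.06,-0.24,0],"yaw": -36},
    {"dp": [0.07,-0.28,0],"yaw": -42},
    {"dp": [0.08,-0.32,0],"yaw": -44.5},
    {"dp": [0.084,-0.328,0],"yaw": -44.5},
    {"dp": [0.084,-0.328,0],"yaw": -44.5},
    {"dp": [0.084,-0.328,0],"yaw": -44.5}
  ]
}}

```text
time_s: 15.58
tcp_pos: [0.5372, -0.148, 0.2445]
eef_rot: [-179.9, -0.1, 139.8]
contact_force: [0.7, 0.3, -0.3]
gripper_width: 0.0877
gripper_force: 0.0
```

```bash
python3 - <<'E'
from h import *
s=get_state(); print(s['tcp_pos'],s['eef_rot'])
t=cap('top'); c=cap('wrist'); im=t['image']; P=cloud(t)
hsv=cv2.cvtColor(im,cv2.COLOR_RGB2HSV); k=cv2.inRange(hsv,(0,150,60),(3,255,255))|cv2.inRange(hsv,(172,150,60),(180,255,255)); k[:150]=0;k[270:]=0;k[:,:180]=0;k[:,240:]=0
n,l,st,ce=cv2.connectedComponentsWithStats(k); i=1+np.argmax(st[1:,4]); v,u=np.nonzero(l==i); print('ball',st[i],onplane(t,[ce[i]],.094),np.median(P[v,u],0))
W=cloud(c); x=W[(W[...,2]>.085)&(W[...,2]<.1)&(abs(W[...,0]-.54)<.05)&(abs(W[...,1]+.147)<.05)]; print('knobtop',len(x),x.mean(0),cv2.minAreaRect(x[:,:2].astype(np.float32)))
hs=cv2.cvtColor(c['image'],cv2.COLOR_RGB2HSV); k=cv2.inRange(hs,(0,130,60),(5,255,255))|cv2.inRange(hs,(172,130,60),(180,255,255)); m=(abs(W[...,2]-.055)<.02)&(abs(W[...,0]-.54)<.06)&(abs(W[...,1]+.147)<.06)&(k>0); p=W[m]; print('ptr',len(p),p.mean(0) if len(p) else 0, cv2.fitLine(p[:,:2].astype(np.float32),cv2.DIST_L2,0,.01,.01).ravel() if len(p)>3 else 0)
o=np.zeros((420,760,3),np.uint8); o[:,:560]=c['image'][:,:,::-1]; o[:400,560:]=cv2.resize(im[160:260,180:230,::-1],(200,400),interpolation=cv2.INTER_CUBIC); cv2.imwrite('pics/g1.png',o)
E
```

```text
[ 0.53724517 -0.14799468  0.24450725] [-1.79936699e+02 -9.76469731e-02  1.39775564e+02]
ball [200 244   7  10  54] [[0.45145923 0.18230282 0.094     ]] [0.45207282 0.18061211 0.10567518]
knobtop 576 [ 0.54203416 -0.14715087  0.09239225] ((0.542803168296814, -0.1478215456008911), (0.013979805633425713, 0.04324755072593689), 45.58063507080078)
ptr 22 [ 0.5708992  -0.17577517  0.05480269] [ 0.6789006  -0.7342302   0.5708992  -0.17577517]
```

View pics/g1.png

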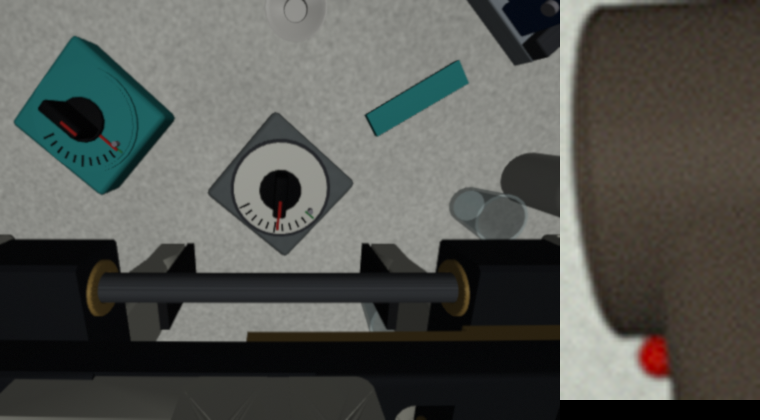

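The ball is at its shut position (x 0.452, top z 0.106). The knob is at (0.5428, -0.1478) with the pointer at about -45.5°, so it needs about 54° of counter-clockwise turn. Descending to grip it.

Emit:
{"fn": "apply_moves", "kwargs": {
  "targets": [
    {"dp": [0.005,0,-0.03],"yaw": -5.3},
    {"dp": [0.005,0,-0.07],"yaw": -5.3},
    {"dp": [0.005,0,-0.11],"yaw": -5.3},
    {"dp": [0.005,0,-0.14],"yaw": -5.3},
    {"dp": [0.005,0,-0.17],"yaw": -5.3},
    {"dp": [0.005,0,-0.19],"yaw": -5.3},
    {"dp": [0.005,0,-0.19],"yaw": -5.3},
    {"dp": [0.005,0,-0.19],"yaw": -5.3}
  ]
}}

```text
time_s: 16.35
tcp_pos: [0.5423, -0.1464, 0.0555]
eef_rot: [-179.9, -0.1, 134.7]
contact_force: [1.3, -0.2, 0.1]
gripper_width: 0.0875
gripper_force: 0.0
```

Emit:
{"fn": "apply_moves", "kwargs": {
  "targets": [
    {"dp": [0,0,0],"yaw": 0},
    {"dp": [0,0,0],"yaw": 0},
    {"dp": [0,0,0],"yaw": 0},
    {"dp": [0,0,0],"yaw": 0},
    {"dp": [0,0,0],"yaw": 0},
    {"dp": [0,0,0],"yaw": 0},
    {"dp": [0,0,0],"yaw": 0},
    {"dp": [0,0,0],"yaw": 0},
    {"dp": [0,0,0],"yaw": 0},
    {"dp": [0,0,0],"yaw": 0},
    {"dp": [0,0,0],"yaw": 0},
    {"dp": [0,0,0],"yaw": 0},
    {"dp": [0,0,0],"yaw": 0},
    {"dp": [0,0,0],"yaw": 0}
  ],
  "grip": 1,
  "squeeze": 15
}}

```text
time_s: 17.52
tcp_pos: [0.542, -0.1479, 0.0557]
eef_rot: [-179.9, -0.0, 134.6]
contact_force: [-2.8, -2.6, 2.4]
gripper_width: 0.0138
gripper_force: 15.0
```

Gripped at 13.8 mm opening. Turning counter-clockwise.

Emit:
{"fn": "apply_moves", "kwargs": {
  "targets": [
    {"dp": [0,0,0],"yaw": 5},
    {"dp": [0,0,0],"yaw": 10},
    {"dp": [0,0,0],"yaw": 15},
    {"dp": [0,0,0],"yaw": 20},
    {"dp": [0,0,0],"yaw": 25},
    {"dp": [0,0,0],"yaw": 30},
    {"dp": [0,0,0],"yaw": 35},
    {"dp": [0,0,0],"yaw": 40},
    {"dp": [0,0,0],"yaw": 44},
    {"dp": [0,0,0],"yaw": 47},
    {"dp": [0,0,0],"yaw": 50},
    {"dp": [0,0,0],"yaw": 50}
  ]
}}

```text
time_s: 18.52
tcp_pos: [0.5419, -0.1482, 0.0557]
eef_rot: [-180.0, -0.1, -175.3]
contact_force: [-2.4, -4.2, 2.7]
gripper_width: 0.014
gripper_force: 15.0
```

```bash
python3 -c "
from h import *
s=get_state();print(s['eef_rot'],s['moment'])"
```

```text
[-1.79965723e+02 -8.81666599e-02 -1.75253662e+02] [-2.00350477  1.01492362  0.04278115]
```

Emit:
{"fn": "apply_moves", "kwargs": {
  "targets": [
    {"dp": [0,0,0],"yaw": 2},
    {"dp": [0,0,0],"yaw": 4},
    {"dp": [0,0,0],"yaw": 4}
  ]
}}

```text
time_s: 18.77
tcp_pos: [0.5419, -0.1482, 0.0557]
eef_rot: [-180.0, -0.1, -171.3]
contact_force: [-2.2, -5.0, 1.2]
gripper_width: 0.0139
gripper_force: 15.0
```

```bash
python3 -c "
from h import *
s=get_state();print(s['eef_rot'],s['moment'],s['tcp_pos'])"
```

```text
[-1.79970864e+02 -9.62934480e-02 -1.71320952e+02] [-2.08251973  1.00417954  0.00611615] [ 0.54189527 -0.14823991  0.05567148]
```

Emit:
{"fn": "apply_moves", "kwargs": {
  "targets": [
    {"dp": [0,0,0],"yaw": 1.5},
    {"dp": [0,0,0],"yaw": 3},
    {"dp": [0,0,0],"yaw": 3}
  ]
}}

```text
time_s: 19.02
tcp_pos: [0.5419, -0.1482, 0.0557]
eef_rot: [-180.0, -0.1, -168.4]
contact_force: [-2.4, -5.5, 2.4]
gripper_width: 0.0145
gripper_force: 15.5
```

```bash
python3 -c "
from h import *
s=get_state();print(s['eef_rot'],s['moment'],s['tcp_pos'],s['gripper_width'])"
```

```text
[-1.79986727e+02 -8.90144619e-02 -1.68394421e+02] [-1.99391551  1.00367885 -0.43298021] [ 0.54190326 -0.14818472  0.05565446] 0.01445702561538307
```

The turning moment jumped to 0.43 N m, so the pointer is on its stop. Letting go and lifting.

Emit:
{"fn": "apply_moves", "kwargs": {
  "targets": [
    {"dp": [0,0,0],"yaw": 0},
    {"dp": [0,0,0],"yaw": 0},
    {"dp": [0,0,0],"yaw": 0},
    {"dp": [0,0,0],"yaw": 0},
    {"dp": [0,0,0],"yaw": 0},
    {"dp": [0,0,0],"yaw": 0},
    {"dp": [0,0,0],"yaw": 0},
    {"dp": [0,0,0],"yaw": 0},
    {"dp": [0,0,0.03],"yaw": 0},
    {"dp": [0,0,0.07],"yaw": 0},
    {"dp": [0,0,0.11],"yaw": 0},
    {"dp": [0,0,0.15],"yaw": 0},
    {"dp": [0,-0.04,0.18],"yaw": 0},
    {"dp": [0,-0.08,0.18],"yaw": 0},
    {"dp": [0,-0.12,0.18],"yaw": 0},
    {"dp": [0,-0.16,0.18],"yaw": 0},
    {"dp": [0,-0.2,0.18],"yaw": 0},
    {"dp": [0,-0.24,0.18],"yaw": 0},
    {"dp": [0,-0.24,0.18],"yaw": 0},
    {"dp": [0,-0.24,0.18],"yaw": 0}
  ],
  "grip": -1
}}

```text
time_s: 20.68
tcp_pos: [0.5418, -0.3896, 0.2345]
eef_rot: [179.9, -0.1, -168.6]
contact_force: [-0.3, -0.1, -1.1]
gripper_width: 0.0878
gripper_force: 0.0
```

```bash
python3 - <<'E'
from h import *
t=cap('top'); im=t['image']; hs=cv2.cvtColor(im,cv2.COLOR_RGB2HSV); P=cloud(t)
k=cv2.inRange(hs,(0,120,60),(6,255,255))|cv2.inRange(hs,(170,120,60),(180,255,255)); k[:175]=0;k[250:]=0;k[:,:310]=0;k[:,385:]=0
v,u=np.nonzero(k); X=onplane(t,np.c_[u,v],.053); print('ptr',len(u),X.mean(0),X.mean(0)-[.5428,-.1478,0])
k=cv2.inRange(hs,(0,150,60),(3,255,255))|cv2.inRange(hs,(172,150,60),(180,255,255)); k[:150]=0;k[270:]=0;k[:,:180]=0;k[:,240:]=0
v,u=np.nonzero(k); print('ball',len(u),np.median(P[v,u],0),onplane(t,np.c_[u,v],.094).mean(0))
a=cv2.resize(im[155:265,170:245,::-1],None,fx=5,fy=5,interpolation=cv2.INTER_CUBIC)
b=cv2.resize(im[175:250,310:385,::-1],None,fx=5,fy=5,interpolation=cv2.INTER_CUBIC)
o=np.zeros((550,760,3),np.uint8); o[:550,:375]=a; o[:375,380:755]=b; cv2.imwrite('pics/end.png',o)
E
```

```text
ptr 20 [ 0.55377708 -0.1522755   0.053     ] [ 0.01097708 -0.0044755   0.053     ]
ball 68 [0.45103448 0.17841308 0.10517359] [0.45112938 0.18029148 0.094     ]
```

View pics/end.png

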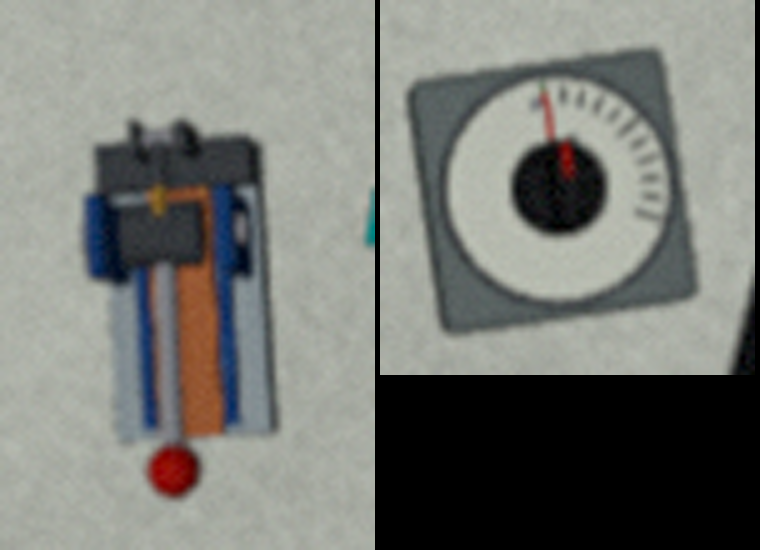

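The crop shows the pointer on the green mark against the pin (545,95). The lever is shut with its ball at (173,470), and the bar is flush at the bed front and up against the stop. Handing in.

```bash
python3 -c "
from plant import r
print(r.close_job())"
```

```text
the job is handed in; nothing more can be done
None
```

The job is handed in at about 21 s: the last camera check showed the bar home, the lever shut and the pointer on its zero stop, with the robot clear; no verdict came back.

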